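# Hang the sample pail on the sprung weighing hook

## Robot

A 7-joint arm with a two-finger parallel gripper is mounted at the origin on a cart in front of the work surface, level with it; the furniture and walls round the work are solid. World frame = base frame: x ahead of the robot, y to its left, z up, the work surface at z = 0. Lengths are in m, angles in rad, forces in N, time in s.
With the tool pointing down it reaches from about 0.425 to 0.925 m from the base axis. Payload 6.8 kg.
Tool frame: the origin (TCP) lies on the front face of the gripper's body, between the roots of the fingers; the fingertips stand 73 mm ahead of it and the grasp point (between the pads) lies 54 mm ahead of it (tcp_to_tips is the distance from the TCP to the fingertips, in m); z points along the fingers, x is the direction in which the jaws open and shut, and the axes are right-handed (so a half turn about z gives the same grasp; the last joint's range is limited). The gripper opens to 85 mm and grips with 20 to 120 N. Pads are 22 mm wide; open, the fingers measure 114 mm over their backs; the gripper's body (76 mm by 85 mm) begins 54 mm behind the grasp point. The pads swing forward as they close: fully open they stand 13 mm farther back than shut.
Start: joints at [-1.407, 0.477, 0.022, 1.555, -0.011, 1.109, -0.083], TCP at [0.181, 0.65, 0.304] pointing down, gripper open.
Joint ranges: [-2.96, 2.96], [-0.34, 2.1], [-1.41, 1.46], [0.24, 2.44], [-1.37, 4.51], [0.17, 1.92], [-2.96, 2.96]. Speed limits (rad/s): [2.39, 2.39, 3.14, 3.14, 3.14, 3.14, 3.14].

## Interface

Orientations are given as a unit quaternion [w, x, y, z].
In Python, from station import get_obs, read_camera, hand_in, look_for, silhouettes, tcp_to_tips gives the robot as it stands. The module is installed in compiled form; this text tells all that it offers.
- The arm moves only by the tool apply_moves, never from a script. Its argument "moves" is a list of rows, each a list of 3 entries, a list of its own where there are three numbers: the shift along the tool's x, y, z in units of 25 mm (1.0 is 25 mm), then the turn, a rotation vector about the tool's x, y, z in units of 10 degrees (1.0 is 10 degrees), then the gripper's target within -1 to 1 (fully open at 1, half-way at 0, shut at -1). In form: [[[dx, dy, dz], [rx, ry, rz], jaw], ...]. A call has 1 to 20 rows; each row is the pose to reach, as a shift and turn from the pose commanded when the call began, along the tool's axes at that moment; what a row does not reach only later rows make up. A row lasts 1/8 s, in which the tool goes at most 62.5 mm and 10.7 degrees, less where a joint would pass 70% of its speed; a pose out of reach is approached as far as the arm can. A call with a gripper value outside its range is refused whole. The fingers move at their own pace and stop on an object; "force" is the grip in N (left out, the last holds). Time passes only in rows, so rows that repeat a pose let the fingers close. It gives the time, the measured TCP pose, the force and the opening at its end, in the units of the state.
- get_obs(): the state, without advancing time (a new reading comes with each control period).
- read_camera(name): name is "scene" or "side" or "wrist"; returns a dict with "color" (480x640x3 uint8, red, green, blue), "mtx" (3x3 intrinsics, pixels), "eye" and "rotation" of the camera in the world; the wrist camera has in their place "hand_eye" (4x4, takes a point from camera to tool coordinates, whose origin is the TCP and whose axes are the tool frame's). Camera axes: x right, y up, looking along -z (the intrinsics and any distortion apply to the point x, -y, -z); pixel columns grow to the right and rows downward; lengths in m; the calibration is good to about 2 mm. A picture is of the moment at which its call begins: read the wrist's pose just before it. There is no depth.
- hand_in(): hands the job in, once; it reports no verdict.
Trained networks look in the newest picture that a camera, given by its name, has taken for a name from the list of things; names that differ only in an ending like _2 or _b are one class to them, and where a whole thing is asked for, a point or a joint stands for the part that bears it (a point fixed in the world has none). Each returns a list of dicts, best first, with "conf" (0 to 1); they miss things now and then, are a little off and sometimes report something else, mostly with a low value. They report only what shows in the picture. A call takes as long as a camera call. They do not tell look-alikes from the thing itself.
- look_for(camera, query): "pixel" ([row, column] in pixels, amid what is visible of it).
- silhouettes(camera, query): "mask" (480x640 bool, what is visible of it) and "pixel" ([row, column] in pixels, amid what is visible of it).
The state is a dict: "t": time; "q": joint angles; "joint_vel": joint speeds; "joint_torque": joint torques, N m; "eef_pos": TCP position; "tool_rot": TCP orientation; "contact_force": force on the tool from outside, world axes, zero at the start; "torque": the same for the moment, N m; "gripper_width": opening from 0.0 (shut) to 1.0 (fully open).
Only numpy, scipy, OpenCV 4.12 (cv2) and the standard library are available. Lean on these libraries where they do the work, as an engineer would, in place of code of your own. Each camera call takes 0.05 s, during which the arm holds its last target.

## Task

The little steel pail has its wire handle folded down flat: swing the handle upright while the pail stays standing on the worktop, then carry the pail by the handle's blue sleeve and hook the handle over both prongs of the weighing hook on the lab stand. The hook is sprung and delicate and its height is not known exactly, so lower the pail by feel, gently, and let the hook take the weight before you let go; never drop the pail onto it or press it down hard. Leave the pail hanging free and upright in the hook's dip, its swinging died down, with nothing else on the worktop disturbed.

Things in the scene. Friction and masses are not known exactly. Their poses are not given: they have to be found in the camera images.
- pail: Open steel pail: rim 84 mm, bottom 68 mm wide, 80 mm tall, 0.28 to 0.42 kg with its wire handle. Origin: centre of its underside, z up. The handle turns about the pail's y axis through ears 70 mm above the origin: a square U of 6 mm wire, arms at y = -56 and +56 mm, straight crossbar 110 mm from the ear axis. It starts folded to the pail's -x side, crossbar 68 mm clear of the rim and 80 mm up.
- bail_grip (a point): Centre of the blue sleeve in the middle of the handle's crossbar, on the wire's centreline; y runs along the crossbar. The sleeve is 14 mm thick and 46 mm long and spins freely on the wire, so it can be held firmly while the handle swings.
- bail (a joint): Angle of the handle relative to the pail: 0 = upright, -1.48 rad = folded down to the pail's -x side (its stop), positive = towards the pail's +x side. It swings almost freely and falls back when let go. Pressing the crossbar a few newtons towards the ears while swinging it up buckles it and tips the pail; pulling as hard as the pail's weight lifts it.
- stand: Fixed lab stand with a sprung weighing hook on its rod. Origin: on the worktop straight below the hook's dip; -x is the hook's open side. Foot 12 mm thick, x = 40 to 180 mm, 130 mm wide; rod 12 mm thick, 290 mm tall, at x = 130 mm. Hook: two parallel 8 mm prongs at y = -38 and +38 mm, 68 mm apart inside (room for sleeve and fingers), starting from a crossbar at x = 88 mm.
- hook_tips (a point): Point 200 mm above the worktop below the two red-balled prong tips, midway between them, at the stand's x = -29 mm. The tips' tops are 26 mm above the seated wire's centreline, so are the prongs behind the dip. Bring the crossbar in from -x above the tips, so that they pass through the handle under it, then set it down into the dip.
- hook_dip (a point): Point 200 mm above the worktop, straight below the dip (stand's x = 0). The hook is clamped at a height that differs each time and is not measured: a wire seated without load has its centreline 213 to 246 mm above the worktop. The hook is sprung vertically, about 1 mm down per newton, 20 mm travel, and delicate: more than 9 N damages it (the pail weighs 2.8 to 4.1 N).
- sample_cup: Bystander: tapered lilac cup with a dark rim, 49 mm wide, 64 mm tall; origin at the centre of its underside.
- petri_dish: Bystander: clear petri dish, 60 mm wide, 13 mm tall; origin at the centre of its underside.
- tape_roll: Bystander on the left: roll of tape lying flat, 100 mm wide, 25 mm tall; origin at the centre of its underside.
- capped_jar: Bystander on the right: capped glass bottle, 74 mm wide, 136 mm tall; origin at the centre of its underside.
Mind the look-alikes: they are no part of the job. Leave any turquoise look-alike of the pail alone.

How it is judged:
By the outcome, as a careful person would: the job done as asked, in the order asked, and still so for the second after the job is handed in, with the robot touching nothing.
It also fails if it takes over 69 s, if anything falls off the work surface, if the arm or the gripper's body presses on something with over 40 N, if the wrist force passes 120 N, or if a joint passes its speed limit or range.

## Working session

There is one attempt and no reset: what is moved stays moved. The work goes in short steps, Python scripts to look and compute and a tool call to move; the robot and the scene stay as the last step left them, time stands still between calls to the robot, and variables do not carry over. Pictures are saved under pics/ and viewed, and the job is handed in when it is done.

Besides the shell and the picture viewer there is one more tool, called after "Emit:" by a JSON object that holds its "name" and its "arguments", one argument or row to a line. apply_moves: Moves the arm, as the interface text tells. Its arguments: {"type":"object","properties":{"moves":{"type":"array"},"force":{"type":"number"}},"required":["moves"]}

```bash
mkdir -p pics
cat > h.py <<'E'
import numpy as np, cv2
from station import *
def snap(name,fn):
    o=get_obs(); c=read_camera(name); cv2.imwrite('pics/'+fn,c['color'][:,:,::-1]); return o,c
E
python3 - <<'E'
from h import *
for n in ['scene','side','wrist']:
    o,c=snap(n,n+'0.png')
    print(n,{k:(np.round(v,4).tolist()) for k,v in c.items() if k!='color'})
    for q in ['pail','bail_grip','stand','sample_cup','petri_dish','tape_roll','capped_jar']:
        print(q,[(np.round(d['pixel']).tolist(),round(d['conf'],2)) for d in look_for(n,q)])
print({k:np.round(v,4).tolist() for k,v in o.items()},tcp_to_tips)
E
```

```text
scene {'mtx': [[583.9112, 0.0, 322.7353], [0.0, 583.9112, 243.335], [0.0, 0.0, 1.0]], 'eye': [-0.3232, 0.7618, 1.3124], 'rotation': [-0.3584, -0.1492, 0.3694, 0.8443]}
pail [([224.0, 297.0], 0.78), ([268.0, 366.0], 0.36)]
bail_grip [([201.0, 300.0], 0.7), ([374.0, 225.0], 0.36)]
stand [([231.0, 250.0], 0.98)]
sample_cup [([290.0, 348.0], 0.63)]
petri_dish [([330.0, 318.0], 0.66), ([237.0, 251.0], 0.21)]
tape_roll [([376.0, 224.0], 0.39)]
capped_jar []
side {'mtx': [[522.8941, 0.0, 321.1446], [0.0, 522.8941, 225.1483], [0.0, 0.0, 1.0]], 'eye': [-0.0032, -0.9069, 0.7936], 'rotation': [0.8405, 0.4534, -0.1516, -0.255]}
pail [([299.0, 343.0], 0.75), ([258.0, 385.0], 0.69)]
bail_grip [([311.0, 316.0], 0.8), ([217.0, 392.0], 0.73)]
stand [([225.0, 336.0], 0.59), ([274.0, 242.0], 0.59)]
sample_cup [([290.0, 280.0], 0.71)]
petri_dish []
tape_roll [([206.0, 227.0], 0.73)]
capped_jar [([374.0, 455.0], 0.8)]
wrist {'mtx': [[349.4835, 0.0, 323.2607], [0.0, 349.4835, 237.0049], [0.0, 0.0, 1.0]], 'hand_eye': [[1.0, -0.0006, 0.0013, -0.0002], [-0.0002, -0.9606, -0.2779, -0.0701], [0.0014, 0.2779, -0.9606, -0.07], [0.0, 0.0, 0.0, 1.0]]}
pail []
bail_grip []
stand []
sample_cup []
petri_dish []
tape_roll [([476.0, 145.0], 0.56)]
capped_jar []
{'t': 0.8, 'q': [-1.4071, 0.477, 0.0224, 1.5554, -0.0115, 1.1093, -0.0831], 'joint_vel': [-0.0013, -0.0001, 0.0001, -0.0001, -0.0004, -0.0004, 0.0013], 'joint_torque': [-0.0, -59.6261, 1.6058, -28.1539, 0.0123, 0.0014, 0.0], 'eef_pos': [0.1812, 0.6502, 0.3039], 'tool_rot': [-0.0, 0.7964, 0.6048, -0.0], 'contact_force': [0.5307, 0.2497, 0.0577], 'torque': [-0.0176, 0.0197, 0.0008], 'gripper_width': 1.0011} 0.0726
```

View pics/scene0.png

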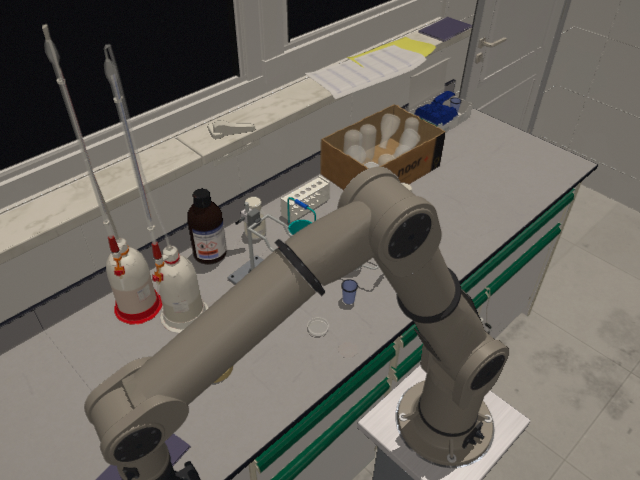

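View pics/side0.png

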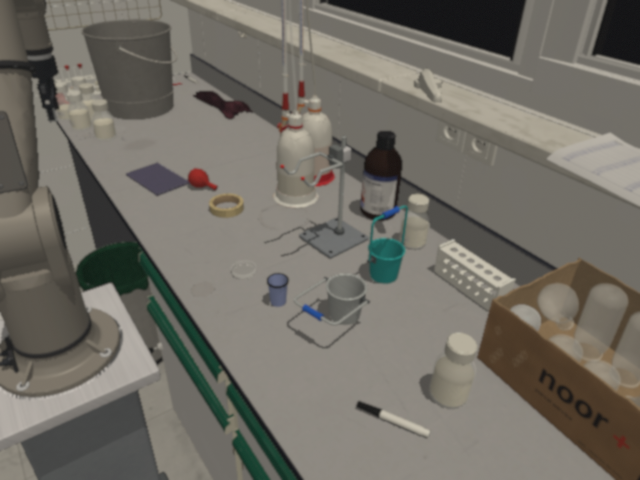

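View pics/wrist0.png

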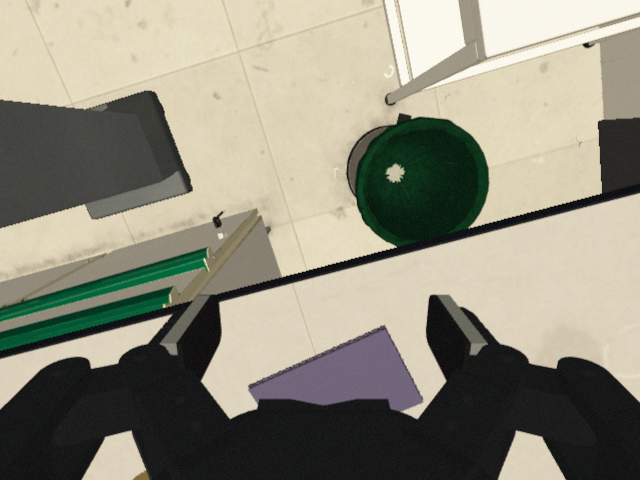

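```bash
cat >> h.py <<'E'
from scipy.spatial.transform import Rotation as R
def quat(q): return R.from_quat([q[1],q[2],q[3],q[0]])
def pose(c,o=None):
    if 'eye' in c: return np.array(c['eye']),quat(c['rotation']).as_matrix()
    T=np.array(c['hand_eye']); Rt=quat(o['tool_rot']).as_matrix()
    return Rt@T[:3,3]+np.array(o['eef_pos']), Rt@T[:3,:3]
def ray(c,rc,o=None):
    e,M=pose(c,o);K=c['mtx'];d=np.array([(rc[1]-K[0,2])/K[0,0],-(rc[0]-K[1,2])/K[1,1],-1.]);return e,M@d
def atz(c,rc,z,o=None):
    e,d=ray(c,rc,o);return e+d*(z-e[2])/d[2]
def proj(c,p,o=None):
    e,M=pose(c,o);K=c['mtx'];v=(np.asarray(p)-e)@M
    return np.stack([K[1,2]-K[1,1]*v[...,1]/-v[...,2],K[0,2]+K[0,0]*v[...,0]/-v[...,2]],-1)
E
python3 - <<'E'
from h import *
c=read_camera('side')
np.savez('side.npz',**c)
im=c['color'][120:360,200:440][:,:,::-1]
cv2.imwrite('pics/sz.png',cv2.resize(im,(720,720)[:2] if 0 else (600,600),interpolation=cv2.INTER_CUBIC))
for n,rc,z in [('sleeve',(312,313),.08),('pailbot',(299,343),.04),('foot',(237,335),.012),('cup',(290,278),.03),('dish',(270,242),.006),('tape',(205,227),.012),('jarR',(374,455),.07),('turq',(262,385),.04)]:
    print(n,atz(c,rc,z))
E
```

```text
sleeve [ 0.44079665 -0.26149251  0.08      ]
pailbot [ 0.54366629 -0.22642469  0.04      ]
foot [0.6947219 0.0113655 0.012    ]
cup [ 0.44612513 -0.11306916  0.03      ]
dish [0.425029   0.02421365 0.006     ]
tape [0.52641866 0.31444647 0.012     ]
jarR [ 0.56948667 -0.52512898  0.07      ]
turq [ 0.70877004 -0.1731678   0.04      ]
```

View pics/sz.png

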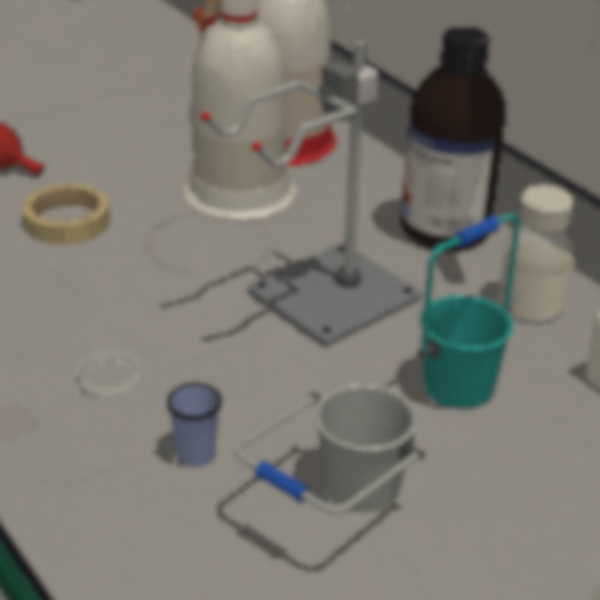

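```bash
cat > fit.py <<'E'
from h import *
from scipy.optimize import least_squares
c=dict(np.load('side.npz'))
def z(p): return [120+p[1]/2.5,200+p[0]/2.5]
def Z(th): return np.array([[np.cos(th),-np.sin(th),0],[np.sin(th),np.cos(th),0],[0,0,1]])
def fit(mod,px,x0,free=None):
    px=np.array(px)
    f=lambda v:(proj(c,(mod(v) )@Z(v[2]).T+[v[0],v[1],0])-px).ravel()
    r=least_squares(f,x0); print(np.round(r.x,4),np.round(f(r.x),1)); return r.x
# pail: right ear(near camera) , left ear, bar corners, sleeve, rim centre
P=np.array([[0,-.056,.07],[0,.056,.07],[-.1096,.056,.08],[-.1096,-.056,.08],[-.1096,0,.08],[0,0,.08]])
v=fit(lambda v:P,[z(p) for p in [(420,454),(317,397),(238,452),(333,508),(282,480),(365,417)]],[.54,-.23,.3])
# stand
S=lambda v:np.array([[.04,.065,.012],[.04,-.065,.012],[.18,-.065,.012],[.18,.065,.012],[.13,0,.012],[-.029,.038,v[3]],[-.029,-.038,v[3]]])
fit(S,[z(p) for p in [(251,290),(328,343),(418,295),(342,247),(348,278),(206,117),(257,146)]],[.6,0,.3,.24])
E
python3 fit.py
```

```text
[ 0.5469 -0.2337  0.2547] [-0.2 -0.2 -0.2  0.2 -1.4 -2.6  2.   1.3 -0.1  0.1 -0.7  1.1]
[0.5851 0.0031 0.1193 0.2468] [-1.1 -2.3  0.1 -0.4 -0.6  2.4 -1.4 -0.2  2.3  0.1 -0.2 -0.1  0.2  0.5]
```

```bash
cat >> h.py <<'E'
def rows(wps,jaw,cmd=None,nd=2):
    """wps: list of (x,y,z,yaw[,tilt]) tool down; prints rows. base=commanded pose (x,y,z,yaw)"""
    if cmd is None:
        o=get_obs(); p0=np.array(o['eef_pos']); R0=quat(o['tool_rot'])
    else: p0=np.array(cmd[:3]); R0=down(cmd[3])
    out=[]
    for w in wps:
        d=R0.inv().apply(np.array(w[:3])-p0)/.025
        r=(R0.inv()*down(w[3])).as_rotvec()/np.deg2rad(10)
        out.append([[round(float(x),nd)+0. for x in d],[round(float(x),nd)+0. for x in r],jaw])
    import json; print(json.dumps(out).replace(' ',''))
def down(yaw): 
    return R.from_matrix(np.array([[np.cos(yaw),np.sin(yaw),0],[np.sin(yaw),-np.cos(yaw),0],[0,0,-1]]))
def st():
    o=get_obs(); M=quat(o['tool_rot']).as_matrix()
    print('t',round(o['t'],2),'p',np.round(o['eef_pos'],4),'yaw',round(float(np.arctan2(M[1,0],M[0,0])),4),'z',np.round(M[:,2],3),'F',np.round(o['contact_force'],2),'T',np.round(o['torque'],2),'w',round(float(o['gripper_width']),3)); return o
E
python3 - <<'E'
from h import *
o=st()
n=15;w=[]
for i in range(1,n+1):
    s=i/n; a=1.299+(0.04-1.299)*s; r=.675+(.50-.675)*s; z=min(.42,.304+.03*i); w.append((r*np.cos(a),r*np.sin(a),z,1.299+(.12-1.299)*s))
w+=[w[-1]]*3
rows(w,0,nd=1)
E
```

```text
t 1.25 p [0.1813 0.6502 0.3039] yaw 1.2989 z [ 0.  0. -1.] F [0.43 0.16 0.28] T [ 0.    0.03 -0.02] w 0.999
[[[-0.6,2.2,-1.2],[0.0,0.0,0.4],0],[[-1.3,4.4,-2.4],[0.0,0.0,0.9],0],[[-2.2,6.4,-3.6],[0.0,0.0,1.4],0],[[-3.3,8.3,-4.6],[0.0,0.0,1.8],0],[[-4.5,10.0,-4.6],[0.0,0.0,2.3],0],[[-5.8,11.7,-4.6],[0.0,0.0,2.7],0],[[-7.2,13.2,-4.6],[0.0,0.0,3.2],0],[[-8.8,14.5,-4.6],[0.0,0.0,3.6],0],[[-10.4,15.6,-4.6],[0.0,0.0,4.1],0],[[-12.1,16.6,-4.6],[0.0,0.0,4.5],0],[[-13.8,17.4,-4.6],[0.0,0.0,5.0],0],[[-15.6,18.1,-4.6],[0.0,0.0,5.4],0],[[-17.3,18.6,-4.6],[0.0,0.0,5.9],0],[[-19.1,18.9,-4.6],[0.0,0.0,6.3],0],[[-20.9,19.0,-4.6],[0.0,0.0,6.8],0],[[-20.9,19.0,-4.6],[0.0,0.0,6.8],0],[[-20.9,19.0,-4.6],[0.0,0.0,6.8],0],[[-20.9,19.0,-4.6],[0.0,0.0,6.8],0]]
```

Run:
```python
from h import *
c=dict(np.load('side.npz'))
for rc in [(198,297),(178,322),(213,378),(110,103),(100,145)]: print(rc,atz(c,rc,0))
c=read_camera('scene')
for rc in [(312,135),(318,182),(255,210)]: print(rc,atz(c,rc,0))
```

```text
(198, 297) [0.73114601 0.25843237 0.        ]
(178, 322) [0.86923228 0.32516988 0.        ]
(213, 378) [0.88411418 0.05906494 0.        ]
(110, 103) [0.44189769 1.29779175 0.        ]
(100, 145) [0.62745228 1.32765256 0.        ]
(312, 135) [0.83716585 0.36835287 0.        ]
(318, 182) [0.72423421 0.28275969 0.        ]
(255, 210) [0.88052358 0.06884516 0.        ]
```

Emit:
{"name": "apply_moves", "arguments": {
  "moves": [
    [[-0.6, 2.2, -1.2], [0.0, 0.0, 0.4], 0],
    [[-1.3, 4.4, -2.4], [0.0, 0.0, 0.9], 0],
    [[-2.2, 6.4, -3.6], [0.0, 0.0, 1.4], 0],
    [[-3.3, 8.3, -4.6], [0.0, 0.0, 1.8], 0],
    [[-4.5, 10.0, -4.6], [0.0, 0.0, 2.3], 0],
    [[-5.8, 11.7, -4.6], [0.0, 0.0, 2.7], 0],
    [[-7.2, 13.2, -4.6], [0.0, 0.0, 3.2], 0],
    [[-8.8, 14.5, -4.6], [0.0, 0.0, 3.6], 0],
    [[-10.4, 15.6, -4.6], [0.0, 0.0, 4.1], 0],
    [[-12.1, 16.6, -4.6], [0.0, 0.0, 4.5], 0],
    [[-13.8, 17.4, -4.6], [0.0, 0.0, 5.0], 0],
    [[-15.6, 18.1, -4.6], [0.0, 0.0, 5.4], 0],
    [[-17.3, 18.6, -4.6], [0.0, 0.0, 5.9], 0],
    [[-19.1, 18.9, -4.6], [0.0, 0.0, 6.3], 0],
    [[-20.9, 19.0, -4.6], [0.0, 0.0, 6.8], 0],
    [[-20.9, 19.0, -4.6], [0.0, 0.0, 6.8], 0],
    [[-20.9, 19.0, -4.6], [0.0, 0.0, 6.8], 0],
    [[-20.9, 19.0, -4.6], [0.0, 0.0, 6.8], 0]
  ]
}}

```text
t: 3.55
eef_pos: [0.4987, 0.0208, 0.4188]
tool_rot: [-0.0, 0.998, 0.057, -0.0]
contact_force: [-0.1, 0.8, -0.0]
gripper_width: 0.498
```

Run:
```python
from h import *
st()
o,c=snap('wrist','w1.png')
# overlay model
def Z(th): return np.array([[np.cos(th),-np.sin(th),0],[np.sin(th),np.cos(th),0],[0,0,1]])
S=np.array([[-.029,.038,.247],[-.029,-.038,.247],[.088,.038,.25],[.088,-.038,.25],[.04,.065,.012],[.04,-.065,.012],[.18,.065,.012],[.13,0,.29]])
print(np.round(proj(c,S@Z(.1193).T+[.5851,.0031,0],o)))
np.savez('w1.npz',p=o['eef_pos'],r=o['tool_rot'],**c)
```

```text
t 3.55 p [0.4987 0.0208 0.4188] yaw 0.1147 z [-0.  0. -1.] F [-0.08  0.8  -0.02] T [-0.05 -0.01 -0.  ] w 0.498
[[223. 400.]
 [319. 394.]
 [223. 567.]
 [320. 548.]
 [161. 416.]
 [253. 410.]
 [160. 521.]
 [298. 666.]]
```

View pics/w1.png

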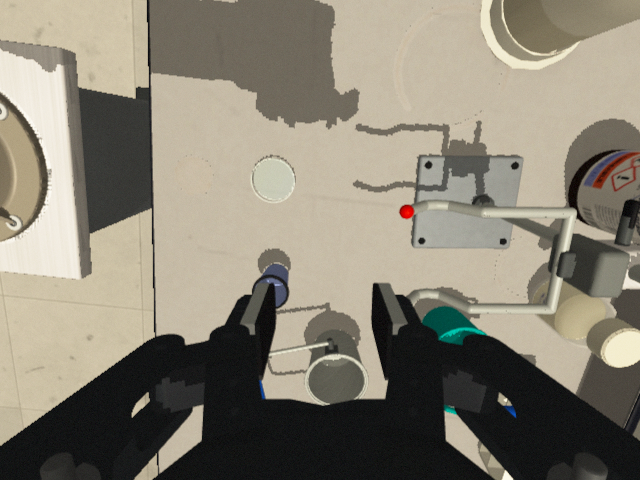

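```bash
cat > fit2.py <<'E'
from h import *
from scipy.optimize import least_squares
cs=dict(np.load('side.npz')); w=dict(np.load('w1.npz')); ow={'eef_pos':w['p'],'tool_rot':w['r']}
def z(p): return [120+p[1]/2.5,200+p[0]/2.5]
def Z(th): return np.array([[np.cos(th),-np.sin(th),0],[np.sin(th),np.cos(th),0],[0,0,1]])
A=np.array([z(p) for p in [(251,290),(328,343),(418,295),(342,247),(206,117),(257,146)]])
B=np.array([(154,421),(247,414),(249,513),(156,522),(212,407),(213,572),(308,558)])
def f(v,both=True):
    g=lambda P:P@Z(v[2]).T+[v[0],v[1],0]
    F=np.array([[.04,.065,.012],[.04,-.065,.012],[.18,-.065,.012],[.18,.065,.012]])
    T=np.array([[-.029,.038,v[3]],[-.029,-.038,v[3]]])
    C=np.array([[.088,.038,v[4]],[.088,-.038,v[4]]])
    a=proj(cs,g(np.vstack([F,T])))-A; b=proj(w,g(np.vstack([F,T[:1],C])),ow)-B
    return np.concatenate([a.ravel(),b.ravel()])
r=least_squares(f,[.585,.003,.12,.247,.25],loss='soft_l1'); print(np.round(r.x,4)); print(np.round(f(r.x).reshape(-1,2),1).tolist())
E
python3 fit2.py
python3 - <<'E'
from h import *
o=st()
w0=(.4987,.0208,.4188,.1147)
# to above pail
n=10
# target sleeve (.441,-.261) yaw .2547
w=[]
for i in range(1,n+1):
    s=i/n; a=.04+(-.5346-.04)*s; r=.5+(.512-.5)*s; w.append((r*np.cos(a),r*np.sin(a),.4188-(.4188-.30)*max(0,(s-.4)/.6),.1147+(.2547-.1147)*s))
w+=[w[-1]]*2
rows(w,0,cmd=w0,nd=1)
E
```

```text
[0.5901 0.0106 0.1171 0.242  0.2449]
[[-2.9, -2.2], [-2.0, -0.6], [-2.4, 2.2], [-3.1, -0.3], [-0.1, 0.1], [0.2, 0.4], [1.5, -0.2], [1.4, -0.1], [-0.7, -1.3], [-0.7, 4.2], [-0.0, 0.1], [-0.5, 0.6], [1.0, -4.8]]
t 3.6 p [0.4987 0.0207 0.4188] yaw 0.1146 z [-0. -0. -1.] F [ 0.39  0.51 -0.89] T [-0.01 -0.01  0.03] w 0.502
[[[0.0,1.2,0.0],[0.0,0.0,-0.1],0],[[-0.2,2.3,0.0],[0.0,0.0,-0.2],0],[[-0.4,3.5,0.0],[0.0,0.0,-0.2],0],[[-0.6,4.6,0.0],[0.0,0.0,-0.3],0],[[-1.0,5.7,0.8],[0.0,0.0,-0.4],0],[[-1.4,6.8,1.6],[0.0,0.0,-0.5],0],[[-1.8,7.9,2.4],[0.0,0.0,-0.6],0],[[-2.4,8.9,3.2],[0.0,0.0,-0.6],0],[[-3.0,9.9,4.0],[0.0,0.0,-0.7],0],[[-3.6,10.9,4.8],[0.0,0.0,-0.8],0],[[-3.6,10.9,4.8],[0.0,0.0,-0.8],0],[[-3.6,10.9,4.8],[0.0,0.0,-0.8],0]]
```

Emit:
{"name": "apply_moves", "arguments": {
  "moves": [
    [[0.0, 1.2, 0.0], [0.0, 0.0, -0.1], 0],
    [[-0.2, 2.3, 0.0], [0.0, 0.0, -0.2], 0],
    [[-0.4, 3.5, 0.0], [0.0, 0.0, -0.2], 0],
    [[-0.6, 4.6, 0.0], [0.0, 0.0, -0.3], 0],
    [[-1.0, 5.7, 0.8], [0.0, 0.0, -0.4], 0],
    [[-1.4, 6.8, 1.6], [0.0, 0.0, -0.5], 0],
    [[-1.8, 7.9, 2.4], [0.0, 0.0, -0.6], 0],
    [[-2.4, 8.9, 3.2], [0.0, 0.0, -0.6], 0],
    [[-3.0, 9.9, 4.0], [0.0, 0.0, -0.7], 0],
    [[-3.6, 10.9, 4.8], [0.0, 0.0, -0.8], 0],
    [[-3.6, 10.9, 4.8], [0.0, 0.0, -0.8], 0],
    [[-3.6, 10.9, 4.8], [0.0, 0.0, -0.8], 0]
  ]
}}

```text
t: 5.1
eef_pos: [0.4405, -0.2606, 0.299]
tool_rot: [-0.0, 0.992, 0.126, 0.0]
contact_force: [0.4, -0.0, 0.2]
gripper_width: 0.5
```

Run:
```python
from h import *
st()
o,c=snap('wrist','w2.png')
np.savez('w2.npz',p=o['eef_pos'],r=o['tool_rot'],**c)
def Z(th): return np.array([[np.cos(th),-np.sin(th),0],[np.sin(th),np.cos(th),0],[0,0,1]])
P=np.array([[0,-.056,.07],[0,.056,.07],[-.1096,.056,.08],[-.1096,-.056,.08],[-.1096,0,.08],[0,0,.08]])
print(np.round(proj(c,P@Z(.2547).T+[.5469,-.2337,0],o)))
```

```text
t 5.1 p [ 0.4405 -0.2606  0.299 ] yaw 0.2531 z [ 0.  0. -1.] F [ 0.43 -0.01  0.23] T [ 0.02 -0.04 -0.  ] w 0.5
[[279. 442.]
 [154. 455.]
 [155. 323.]
 [283. 323.]
 [222. 323.]
 [222. 452.]]
```

View pics/w2.png

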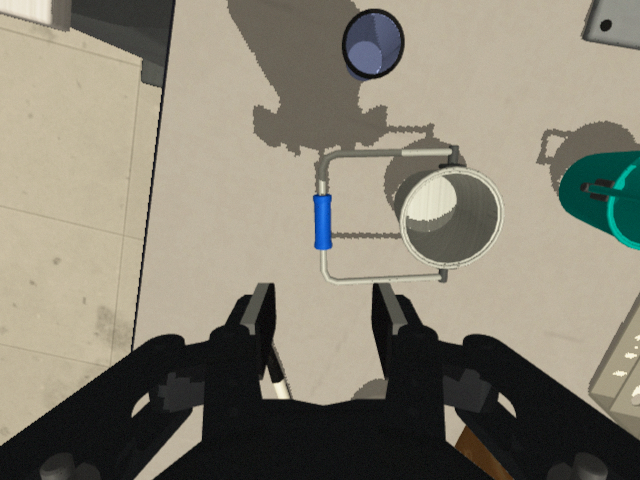

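Run:
```python
from h import *
from scipy.optimize import least_squares
w=dict(np.load('w2.npz')); o={'eef_pos':w['p'],'tool_rot':w['r']}
def Z(th): return np.array([[np.cos(th),-np.sin(th),0],[np.sin(th),np.cos(th),0],[0,0,1]])
im=w['color'].astype(int)
m=(im[:,:,2]>im[:,:,0]+80)&(im[:,:,1]<120); m[:,:300]=0;m[:,350:]=0
r,cc=np.nonzero(m); print(r.mean(),cc.mean(),r.min(),r.max(),cc.min(),cc.max(), np.polyfit(r,cc,1))
P=np.array([[0,-.056,.07],[0,.056,.07],[-.1096,0,.08],[0,0,.08]])
B=np.array([(278.5,443.5),(153.5,455),(r.mean(),cc.mean()),(217.5,451.5)])
f=lambda v:(proj(w,P@Z(v[2]).T+[v[0],v[1],0],o)-B).ravel()
s=least_squares(f,[.547,-.234,.25]);print(np.round(s.x,4),np.round(f(s.x),1))
print((P@Z(s.x[2]).T+[s.x[0],s.x[1],0])[2])
cv2.imwrite('pics/w2z.png',cv2.resize(w['color'][130:300,300:520][:,:,::-1],None,fx=3.6,fy=3.4,interpolation=cv2.INTER_CUBIC)[:600])
```

```text
222.38395061728394 322.2148148148148 195 249 314 331 [1.73905759e-02 3.18347430e+02]
[ 0.5463 -0.2324  0.2669] [-1.4 -0.6 -1.4 -1.  -0.3  0.9  2.9  0.7]
[ 0.44058413 -0.26125772  0.08      ]
```

View pics/w2z.png

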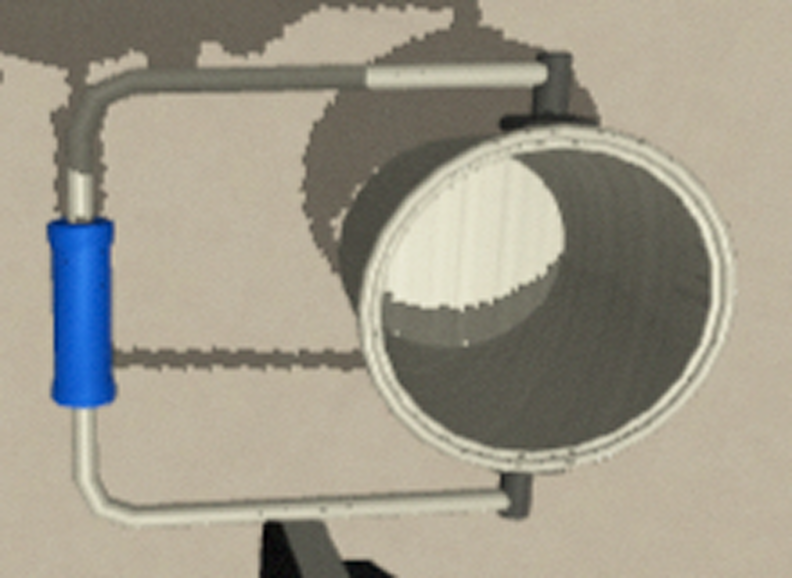

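Run:
```python
from h import *
o=st()
n=8
rows([(.4406,-.2612,.299-(.299-.134)*i/n,.265) for i in range(1,n+1)]+[(.4406,-.2612,.134,.265)]*2,0)
```

```text
t 5.15 p [ 0.4407 -0.2604  0.2993] yaw 0.2538 z [ 0.001  0.    -1.   ] F [ 0.25 -0.08 -0.29] T [-0.01  0.02 -0.02] w 0.502
[[[-0.01,0.03,0.84],[0.0,0.0,-0.06],0],[[-0.01,0.03,1.66],[0.0,0.0,-0.06],0],[[-0.01,0.03,2.49],[0.0,0.0,-0.06],0],[[-0.01,0.03,3.31],[0.0,0.0,-0.06],0],[[-0.02,0.03,4.14],[0.0,0.0,-0.06],0],[[-0.02,0.03,4.96],[0.0,0.0,-0.06],0],[[-0.02,0.03,5.79],[0.0,0.0,-0.06],0],[[-0.02,0.03,6.61],[0.0,0.0,-0.06],0],[[-0.02,0.03,6.61],[0.0,0.0,-0.06],0],[[-0.02,0.03,6.61],[0.0,0.0,-0.06],0]]
```

Emit:
{"name": "apply_moves", "arguments": {
  "moves": [
    [[0, 0.03, 0.8], [0, 0, -0.06], 0],
    [[0, 0.03, 1.6], [0, 0, -0.06], 0],
    [[0, 0.03, 2.5], [0, 0, -0.06], 0],
    [[0, 0.03, 3.3], [0, 0, -0.06], 0],
    [[0, 0.03, 4.1], [0, 0, -0.06], 0],
    [[0, 0.03, 5.0], [0, 0, -0.06], 0],
    [[0, 0.03, 5.8], [0, 0, -0.06], 0],
    [[0, 0.03, 6.4], [0, 0, -0.06], 0],
    [[0, 0.03, 6.6], [0, 0, -0.06], 0],
    [[0, 0.03, 6.6], [0, 0, -0.06], 0]
  ],
  "force": 25
}}

```text
t: 6.4
eef_pos: [0.4401, -0.2621, 0.1341]
tool_rot: [0.0, 0.991, 0.131, 0.0]
contact_force: [0.4, 0.3, 0.1]
gripper_width: 0.498
```

Run:
```python
from h import *
st();snap('wrist','w3.png');snap('side','s3.png')
```

```text
t 6.4 p [ 0.4401 -0.2621  0.1341] yaw 0.2627 z [ 0.  0. -1.] F [0.44 0.27 0.14] T [ 0.02 -0.06  0.01] w 0.498
```

View pics/w3.png

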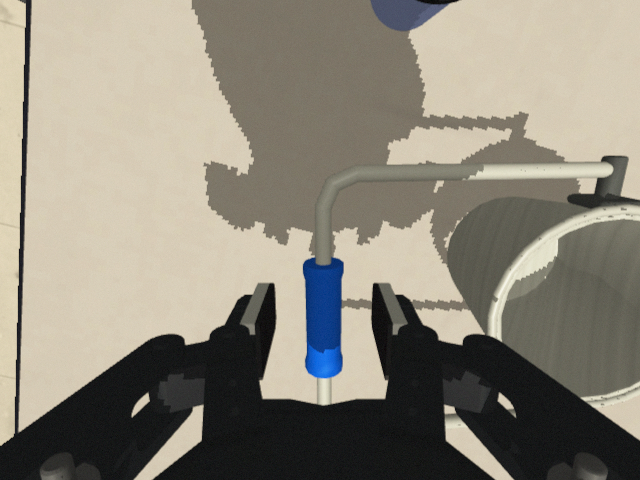

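View pics/s3.png

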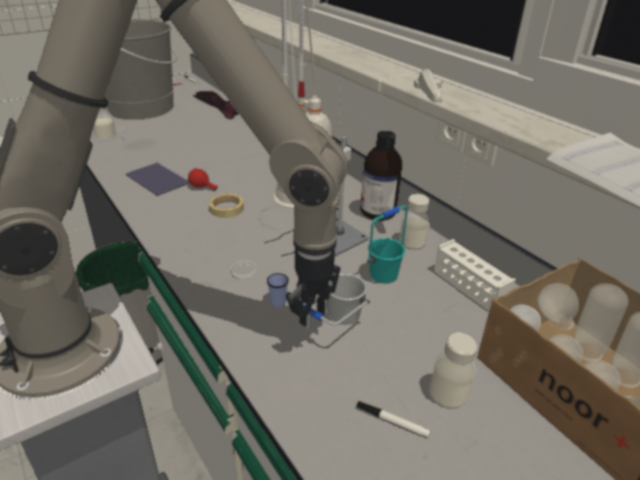

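Emit:
{"name": "apply_moves", "arguments": {
  "moves": [
    [[0, 0, 0], [0, 0, 0], -0.5],
    [[0, 0, 0], [0, 0, 0], -0.8],
    [[0, 0, 0], [0, 0, 0], -1],
    [[0, 0, 0], [0, 0, 0], -1],
    [[0, 0, 0], [0, 0, 0], -1],
    [[0, 0, 0], [0, 0, 0], -1]
  ],
  "force": 30
}}

```text
t: 7.25
eef_pos: [0.4397, -0.2623, 0.1339]
tool_rot: [0.0, 0.991, 0.131, -0.0]
contact_force: [-0.2, -0.4, 1.4]
gripper_width: 0.147
```

Run:
```python
from h import *
st();snap('wrist','w4.png');st();st()
```

```text
t 7.25 p [ 0.4397 -0.2623  0.1339] yaw 0.2621 z [-0. -0. -1.] F [-0.24 -0.4   1.35] T [-0.01  0.07  0.02] w 0.147
t 7.3 p [ 0.4397 -0.2623  0.1339] yaw 0.2621 z [-0. -0. -1.] F [-0.17 -0.83  0.88] T [-0.02  0.08  0.02] w 0.152
t 7.3 p [ 0.4397 -0.2623  0.1339] yaw 0.2621 z [-0. -0. -1.] F [-0.17 -0.83  0.88] T [-0.02  0.08  0.02] w 0.152
```

View pics/w4.png

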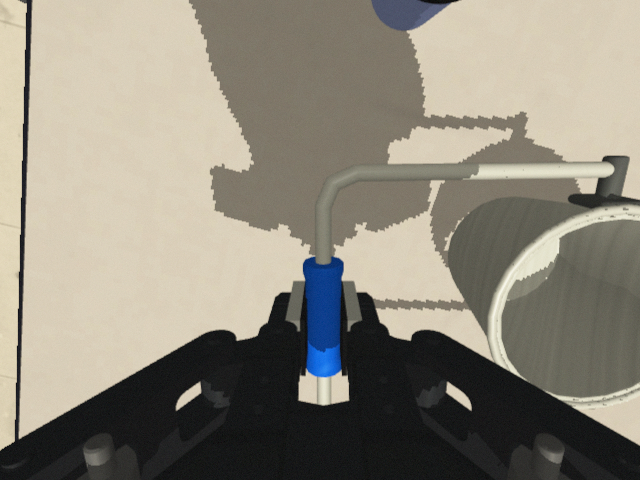

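Run:
```python
import numpy as np
for th in np.linspace(-1.48,0,17): print(round(th,3), np.round((110*np.sin(th)+109.55)/25,2), np.round(-(110*np.cos(th)-9.98)/25,2))
```

```text
-1.48 0.0 0.0
-1.388 0.06 -0.4
-1.295 0.15 -0.8
-1.203 0.28 -1.18
-1.11 0.44 -1.56
-1.018 0.64 -1.91
-0.925 0.87 -2.25
-0.832 1.13 -2.56
-0.74 1.42 -2.85
-0.648 1.73 -3.11
-0.555 2.06 -3.34
-0.462 2.42 -3.54
-0.37 2.79 -3.7
-0.278 3.18 -3.83
-0.185 3.57 -3.93
-0.093 3.98 -3.98
0.0 4.38 -4.0
```

Emit:
{"name": "apply_moves", "arguments": {
  "moves": [
    [[0.03, 0, -0.2], [0, 0, 0], -1],
    [[0.06, 0, -0.4], [0, 0, 0], -1],
    [[0.15, 0, -0.8], [0, 0, 0], -1],
    [[0.28, 0, -1.18], [0, 0, 0], -1],
    [[0.44, 0, -1.56], [0, 0, 0], -1],
    [[0.64, 0, -1.91], [0, 0, 0], -1],
    [[0.87, 0, -2.25], [0, 0, 0], -1],
    [[0.87, 0, -2.25], [0, 0, 0], -1],
    [[0.87, 0, -2.25], [0, 0, 0], -1]
  ]
}}

```text
t: 8.43
eef_pos: [0.4604, -0.2566, 0.1899]
tool_rot: [-0.0, 0.991, 0.131, -0.0]
contact_force: [0.0, 0.5, -0.7]
gripper_width: 0.15
```

Run:
```python
from h import *
st();snap('side','s5.png');snap('wrist','w5.png');st()
```

```text
t 8.43 p [ 0.4604 -0.2566  0.1899] yaw 0.2621 z [-0.001  0.    -1.   ] F [ 0.02  0.46 -0.71] T [-0.02  0.08  0.01] w 0.15
t 8.53 p [ 0.4604 -0.2566  0.1898] yaw 0.262 z [-0.001  0.    -1.   ] F [-1.3   0.11 -0.28] T [-0.02  0.13  0.05] w 0.152
```

View pics/w5.png

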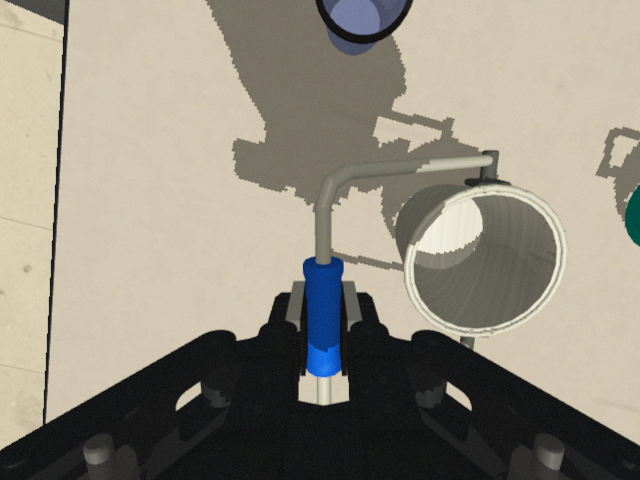

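View pics/s5.png

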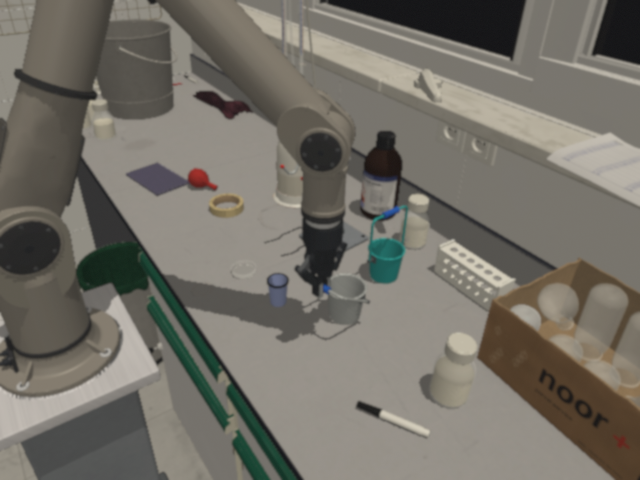

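```bash
cat > ck.py <<'E'
from h import *
def Z(th): return np.array([[np.cos(th),-np.sin(th),0],[np.sin(th),np.cos(th),0],[0,0,1]])
o=get_obs();c=read_camera('wrist')
a=np.linspace(0,2*np.pi,8,endpoint=False)
P=np.array([[0,.056,.07]]+[[.042*np.cos(t),.042*np.sin(t),.08] for t in a])
print(np.round(proj(c,P@Z(.265).T+[.5464,-.2325,0],o)).tolist())
e,M=pose(c,o)
E
python3 ck.py
```

```text
[[162.0, 491.0], [267.0, 562.0], [214.0, 550.0], [191.0, 496.0], [214.0, 436.0], [267.0, 409.0], [316.0, 427.0], [335.0, 477.0], [316.0, 531.0]]
```

Emit:
{"name": "apply_moves", "arguments": {
  "moves": [
    [[0.26, 0, -0.31], [0, 0, 0], -1],
    [[0.55, 0, -0.6], [0, 0, 0], -1],
    [[0.86, 0, -0.86], [0, 0, 0], -1],
    [[1.19, 0, -1.09], [0, 0, 0], -1],
    [[1.55, 0, -1.29], [0, 0, 0], -1],
    [[1.92, 0, -1.46], [0, 0, 0], -1],
    [[1.92, 0, -1.46], [0, 0, 0], -1],
    [[1.92, 0, -1.46], [0, 0, 0], -1]
  ]
}}

```text
t: 9.57
eef_pos: [0.5078, -0.244, 0.2271]
tool_rot: [0.0, 0.991, 0.131, 0.0]
contact_force: [-2.4, 0.4, 6.2]
gripper_width: 0.153
```

```bash
python3 - <<'E'
from h import *
F=[]
for i in range(4): F.append(st()['contact_force']); snap('wrist','w6.png')
print(np.mean(F,0))
E
python3 ck.py
```

```text
t 9.57 p [ 0.5078 -0.244   0.2271] yaw 0.2626 z [ 0.001 -0.    -1.   ] F [-2.4   0.39  6.15] T [ 0.14  0.57 -0.01] w 0.153
t 9.62 p [ 0.5077 -0.244   0.2271] yaw 0.2626 z [ 0.001 -0.    -1.   ] F [-2.17  0.62  6.15] T [ 0.13  0.55 -0.  ] w 0.148
t 9.68 p [ 0.5077 -0.244   0.2271] yaw 0.2625 z [ 0.001  0.    -1.   ] F [-2.79  0.36  5.32] T [0.14 0.58 0.04] w 0.151
t 9.72 p [ 0.5076 -0.2441  0.2271] yaw 0.2624 z [ 0.001 -0.    -1.   ] F [-2.6   0.87  5.42] T [ 0.14  0.56 -0.04] w 0.151
[-2.48862356  0.56082736  5.76111571]
[[157.0, 387.0], [246.0, 450.0], [201.0, 435.0], [181.0, 388.0], [201.0, 340.0], [246.0, 321.0], [288.0, 339.0], [304.0, 382.0], [288.0, 427.0]]
```

View pics/w6.png

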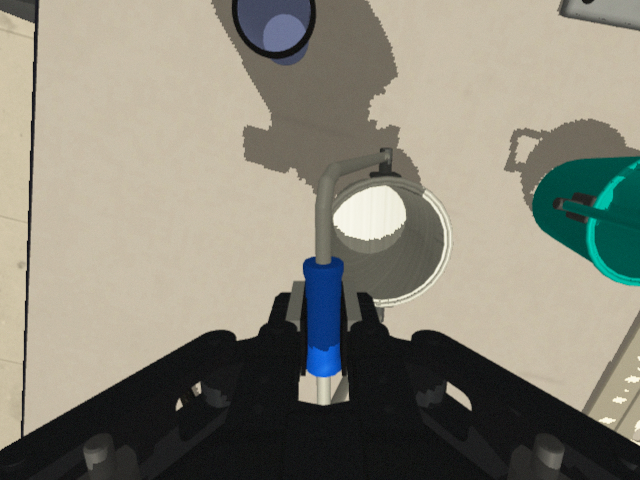

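Emit:
{"name": "apply_moves", "arguments": {
  "moves": [
    [[-0.015, 0, -0.04], [0, 0, 0], -1],
    [[-0.015, 0, -0.04], [0, 0, 0], -1]
  ]
}}

```text
t: 10.07
eef_pos: [0.5072, -0.2438, 0.2274]
tool_rot: [-0.0, 0.991, 0.131, 0.0]
contact_force: [0.6, 0.3, -2.5]
gripper_width: 0.152
```

```bash
cat > ff.py <<'E'
from h import *
import sys
F=[];T=[]
for i in range(int(sys.argv[1]) if len(sys.argv)>1 else 4):
    o=get_obs();F.append(o['contact_force']);T.append(o['torque']); read_camera('side')
print('t',round(o['t'],2),np.round(o['eef_pos'],4),'F',np.round(np.mean(F,0),2),'T',np.round(np.mean(T,0),2),'w',round(float(o['gripper_width']),3))
E
python3 ff.py
```

```text
t 10.22 [ 0.5069 -0.2439  0.2274] F [ 0.61  0.01 -2.71] T [ 0.01 -0.12 -0.  ] w 0.151
```

Emit:
{"name": "apply_moves", "arguments": {
  "moves": [
    [[0.19, 0, -0.067], [0, 0, 0], -1],
    [[0.39, 0, -0.127], [0, 0, 0], -1],
    [[0.59, 0, -0.177], [0, 0, 0], -1],
    [[0.788, 0, -0.221], [0, 0, 0], -1],
    [[0.788, 0, -0.221], [0, 0, 0], -1]
  ]
}}

```text
t: 10.9
eef_pos: [0.5262, -0.2389, 0.2331]
tool_rot: [0.0, 0.991, 0.131, 0.0]
contact_force: [0.5, 0.5, -3.4]
gripper_width: 0.152
```

```bash
python3 ff.py
```

```text
t 11.05 [ 0.5255 -0.2392  0.2331] F [ 0.09  0.25 -3.28] T [ 0.04 -0.08  0.  ] w 0.148
```

Emit:
{"name": "apply_moves", "arguments": {
  "moves": [
    [[0.1, 0, -0.006], [0, 0, 0], -1],
    [[0.25, 0, -0.028], [0, 0, 0], -1],
    [[0.4, 0, -0.048], [0, 0, 0], -1],
    [[0.6, 0, -0.06], [0, 0, 0], -1],
    [[0.6, 0, -0.06], [0, 0, 0], -1]
  ]
}}

```text
t: 11.72
eef_pos: [0.5407, -0.235, 0.2346]
tool_rot: [0.0, 0.991, 0.131, -0.0]
contact_force: [-0.3, 0.5, -3.5]
gripper_width: 0.154
```

```bash
python3 ff.py; python3 ck.py
python3 - <<'E'
from h import *
snap('wrist','w7.png')
o,c=snap('side','s7.png')
cv2.imwrite('pics/s7z.png',cv2.resize(c['color'][200:350,250:450][:,:,::-1],None,fx=4,fy=4,interpolation=cv2.INTER_CUBIC))
E
```

```text
t 11.88 [ 0.5401 -0.2353  0.2346] F [-0.21  0.51 -3.47] T [-0.   -0.01  0.  ] w 0.146
[[156.0, 333.0], [242.0, 396.0], [199.0, 379.0], [180.0, 334.0], [199.0, 288.0], [243.0, 271.0], [283.0, 290.0], [299.0, 333.0], [283.0, 376.0]]
```

View pics/w7.png

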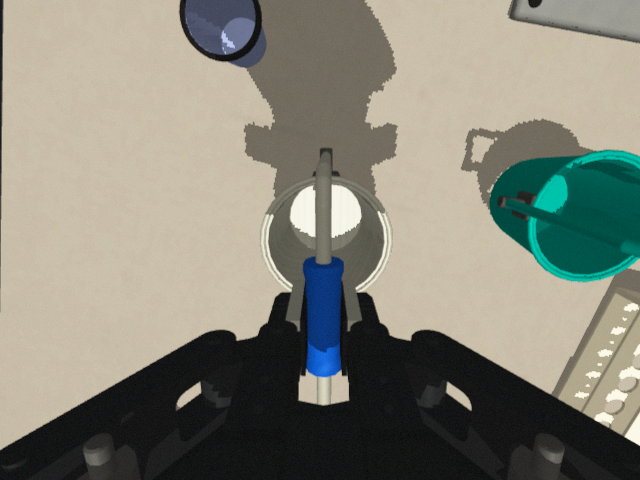

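View pics/s7z.png

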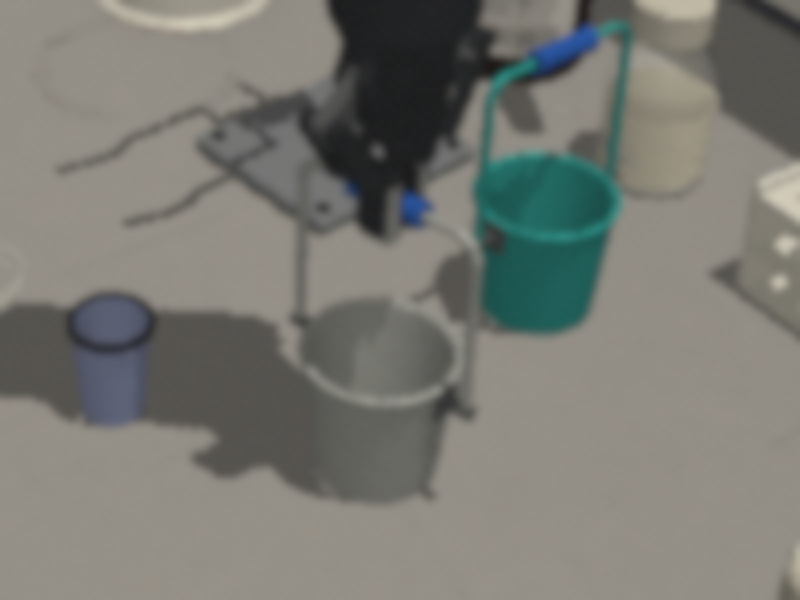

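Emit:
{"name": "apply_moves", "arguments": {
  "moves": [
    [[0.05, 0, 0.016], [0, 0, 0], -1],
    [[0.1, 0, 0.016], [0, 0, 0], -1],
    [[0.1, 0, 0.016], [0, 0, 0], -1]
  ]
}}

```text
t: 12.45
eef_pos: [0.543, -0.2346, 0.2345]
tool_rot: [0.0, 0.991, 0.131, 0.0]
contact_force: [1.1, -0.3, 0.1]
gripper_width: 0.148
```

```bash
python3 ff.py
python3 - <<'E'
from h import *
o,c=snap('wrist','w8.png')
E
```

```text
t 12.6 [ 0.5428 -0.2347  0.2345] F [0.32 0.68 0.06] T [ 0.01 -0.   -0.02] w 0.151
```

View pics/w8.png

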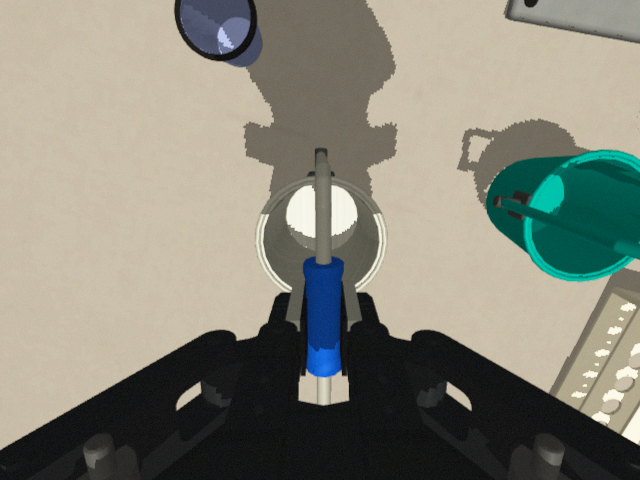

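Emit:
{"name": "apply_moves", "arguments": {
  "moves": [
    [[0, 0, -0.05], [0, 0, 0], -1],
    [[0, 0, -0.1], [0, 0, 0], -1],
    [[0, 0, -0.2], [0, 0, 0], -1],
    [[0, 0, -0.5], [0, 0, 0], -1],
    [[0, 0, -0.9], [0, 0, 0], -1],
    [[0, 0, -1.4], [0, 0, 0], -1],
    [[0, 0, -1.9], [0, 0, 0], -1],
    [[0, 0, -2.5], [0, 0, 0], -1],
    [[0, 0, -3.1], [0, 0, 0], -1],
    [[0, 0, -3.6], [0, 0, 0], -1],
    [[0, 0, -4.0], [0, 0, 0], -1],
    [[0, 0, -4.2], [0, 0, 0], -1],
    [[0, 0, -4.3], [0, 0, 0], -1],
    [[0, 0, -4.3], [0, 0, 0], -1]
  ]
}}

```text
t: 14.45
eef_pos: [0.5426, -0.2345, 0.3416]
tool_rot: [-0.0, 0.991, 0.131, -0.0]
contact_force: [-0.7, 1.5, -4.4]
gripper_width: 0.153
```

```bash
python3 ff.py 6
python3 - <<'E'
from h import *
o=st()
p=np.array(o['eef_pos']);M=quat(o['tool_rot']).as_matrix();y0=np.arctan2(M[1,0],M[0,0])
T=np.array([.5056,.0007,p[2]])
w=[]
for i in range(1,23):
    u=i/22; s=u*u*u*(10-15*u+6*u*u); q=p+(T-p)*s; w.append((q[0],q[1],q[2],y0+(.117-y0)*s))
rows(w,-1)
snap('side','s9.png')
E
```

```text
t 14.7 [ 0.5425 -0.2345  0.3414] F [-0.37  0.07 -3.57] T [-0.03 -0.01  0.  ] w 0.149
t 14.75 p [ 0.5426 -0.2345  0.3415] yaw 0.2622 z [-0.  0. -1.] F [ 0.35  0.07 -4.31] T [0.04 0.02 0.02] w 0.15
[[[0.0,-0.01,0.0],[0.0,0.0,0.0],-1],[[0.01,-0.06,0.0],[0.0,0.0,0.01],-1],[[0.02,-0.19,0.0],[0.0,0.0,0.02],-1],[[0.05,-0.43,0.0],[0.0,0.0,0.04],-1],[[0.08,-0.77,0.0],[0.0,0.0,0.07],-1],[[0.13,-1.22,0.0],[0.0,0.0,0.11],-1],[[0.19,-1.78,0.0],[0.0,0.0,0.16],-1],[[0.26,-2.43,0.0],[0.0,0.0,0.21],-1],[[0.34,-3.16,0.0],[0.0,0.0,0.28],-1],[[0.42,-3.93,0.0],[0.0,0.0,0.35],-1],[[0.51,-4.74,0.0],[0.0,0.0,0.42],-1],[[0.59,-5.54,0.0],[0.0,0.0,0.49],-1],[[0.67,-6.32,0.0],[0.0,0.0,0.55],-1],[[0.75,-7.04,0.0],[0.0,0.0,0.62],-1],[[0.82,-7.69,0.0],[0.0,0.0,0.68],-1],[[0.88,-8.25,0.0],[0.0,0.0,0.72],-1],[[0.93,-8.7,0.0],[0.0,0.0,0.76],-1],[[0.96,-9.05,0.0],[0.0,0.0,0.79],-1],[[0.99,-9.28,0.0],[0.0,0.0,0.82],-1],[[1.0,-9.41,0.0],[0.0,0.0,0.83],-1],[[1.01,-9.46,0.0],[0.0,0.0,0.83],-1],[[1.01,-9.47,0.0],[0.0,0.0,0.83],-1]]
```

View pics/s9.png

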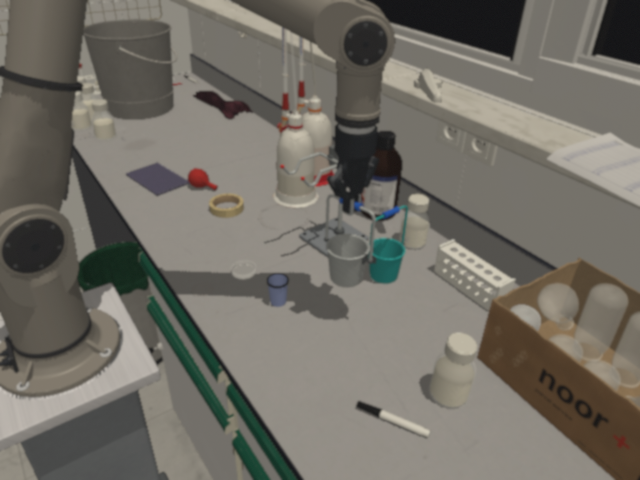

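Emit:
{"name": "apply_moves", "arguments": {
  "moves": [
    [[0.0, -0.01, 0.0], [0, 0, 0], -1],
    [[0.01, -0.06, 0], [0, 0, 0.01], -1],
    [[0.02, -0.19, 0], [0, 0, 0.02], -1],
    [[0.05, -0.43, 0], [0, 0, 0.04], -1],
    [[0.08, -0.77, 0], [0, 0, 0.07], -1],
    [[0.13, -1.22, 0], [0, 0, 0.11], -1],
    [[0.19, -1.78, 0], [0, 0, 0.16], -1],
    [[0.26, -2.43, 0], [0, 0, 0.21], -1],
    [[0.34, -3.16, 0], [0, 0, 0.28], -1],
    [[0.42, -3.93, 0], [0, 0, 0.35], -1],
    [[0.51, -4.74, 0], [0, 0, 0.42], -1],
    [[0.59, -5.54, 0], [0, 0, 0.49], -1],
    [[0.67, -6.32, 0], [0, 0, 0.55], -1],
    [[0.75, -7.04, 0], [0, 0, 0.62], -1],
    [[0.82, -7.69, 0], [0, 0, 0.68], -1],
    [[0.88, -8.25, 0], [0, 0, 0.72], -1],
    [[0.94, -8.75, 0], [0, 0, 0.76], -1],
    [[0.98, -9.15, 0], [0, 0, 0.79], -1],
    [[1.0, -9.35, 0], [0, 0, 0.83], -1],
    [[1.0, -9.45, 0], [0, 0, 0.83], -1]
  ]
}}

```text
t: 17.3
eef_pos: [0.5056, 0.0001, 0.3418]
tool_rot: [0.0, 0.998, 0.059, 0.0]
contact_force: [-0.9, -0.0, -4.3]
gripper_width: 0.15
```

```bash
python3 ff.py 6
python3 - <<'E'
from h import *
o=st();o,c=snap('wrist','w10.png'); np.savez('w10.npz',p=o['eef_pos'],r=o['tool_rot'],**c)
o,c=snap('side','s10.png')
cv2.imwrite('pics/s10z.png',cv2.resize(c['color'][120:300,220:440][:,:,::-1],None,fx=3.3,fy=3.3,interpolation=cv2.INTER_CUBIC))
E
```

```text
t 17.55 [ 5.056e-01 -4.000e-04  3.418e-01] F [-0.02  0.28 -3.88] T [0.01 0.01 0.02] w 0.152
t 17.6 p [ 5.056e-01 -3.000e-04  3.418e-01] yaw 0.1167 z [ 0. -0. -1.] F [-0.6   0.47 -4.  ] T [-0.02 -0.    0.01] w 0.152
```

View pics/w10.png

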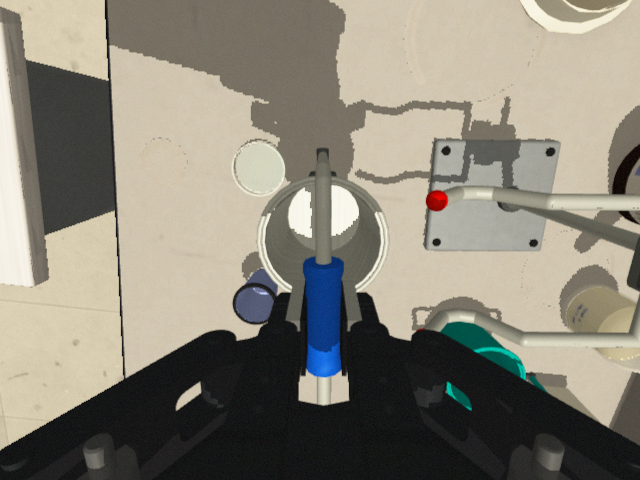

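View pics/s10z.png

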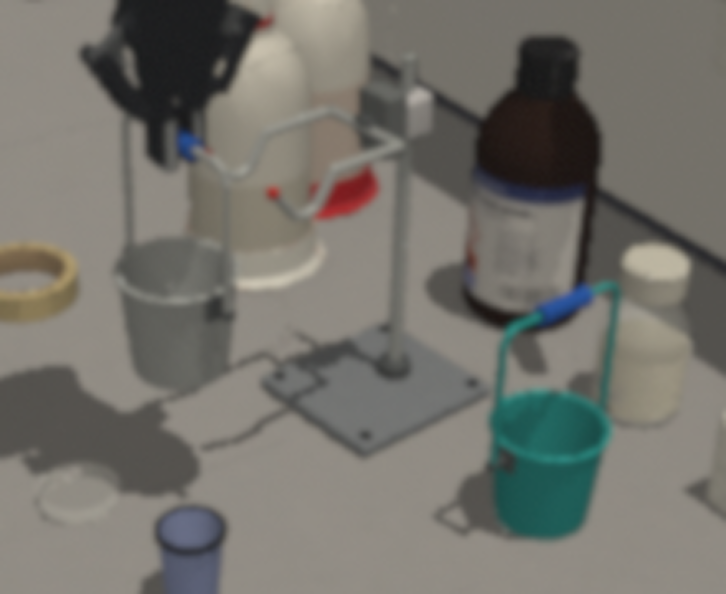

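Run:
```python
from h import *
rs=[];A=np.zeros((3,3));b=np.zeros(3)
for f in ['w1','w10']:
    w=dict(np.load(f+'.npz'));o={'eef_pos':w['p'],'tool_rot':w['r']}
    im=w['color'].astype(int);m=(im[:,:,0]>150)&(im[:,:,1]<60)&(im[:,:,2]<60)
    m[:150]=0;m[:,:390]=0;m[:,450:]=0; m1=m.copy();m1[240:]=0
    r,c=np.nonzero(m1);print(f,r.mean(),c.mean(),len(r)); px=(r.mean(),c.mean())
    rr,cc=np.nonzero(m[240:]); print('second',(rr+240).mean() if len(rr) else None,cc.mean() if len(cc) else None,len(rr))
    e,d=ray(w,px,o);d/=np.linalg.norm(d);Q=np.eye(3)-np.outer(d,d);A+=Q;b+=Q@e
    for z in (.240,.244,.248,.252,.256): print(z,np.round(atz(w,px,z,o),4))
c=dict(np.load('side.npz'));im=c['color'].astype(int);m=(im[:,:,0]>130)&(im[:,:,1]<80)&(im[:,:,2]<80);m[:150]=0;m[200:]=0;m[:,:275]=0;m[:,310:]=0
n,l,s,cen=cv2.connectedComponentsWithStats(m.astype(np.uint8));print(s[:,4],cen)
for z in (.240,.244,.248,.252): print(z,np.round(atz(c,cen[1][::-1],z),4), [np.round(atz(c,k[::-1],z),4) for k in cen[2:]])
print(np.linalg.solve(A,b))
```

```text
w1 211.57462686567163 406.6044776119403 134
second None None 0
0.24 [0.557  0.0448 0.24  ]
0.244 [0.5559 0.0456 0.244 ]
0.248 [0.5548 0.0463 0.248 ]
0.252 [0.5538 0.0471 0.252 ]
0.256 [0.5527 0.0478 0.256 ]
w10 198.30769230769232 439.3128205128205 195
second None None 0
0.24 [0.5583 0.0465 0.24  ]
0.244 [0.5569 0.047  0.244 ]
0.248 [0.5555 0.0476 0.248 ]
0.252 [0.5541 0.0481 0.252 ]
0.256 [0.5527 0.0486 0.256 ]
[307191      5      4] [[319.5008415  239.50200689]
 [281.8        165.6       ]
 [302.         177.75      ]]
0.24 [0.5603 0.0543 0.24  ] [array([ 0.5676, -0.0224,  0.24  ])]
0.244 [0.5563 0.0473 0.244 ] [array([ 0.5635, -0.0288,  0.244 ])]
0.248 [0.5522 0.0404 0.248 ] [array([ 0.5593, -0.0352,  0.248 ])]
0.252 [0.5481 0.0334 0.252 ] [array([ 0.5552, -0.0416,  0.252 ])]
[0.55138345 0.04891923 0.26035772]
```

Emit:
{"name": "apply_moves", "arguments": {
  "moves": [
    [[0.02, 0, 0], [0, 0, 0], -1],
    [[0.08, 0, 0], [0, 0, 0], -1],
    [[0.2, -0.02, 0], [0, 0, 0], -1],
    [[0.4, -0.04, 0], [0, 0, 0], -1],
    [[0.7, -0.06, 0], [0, 0, 0], -1],
    [[1.0, -0.08, 0], [0, 0, 0], -1],
    [[1.35, -0.1, 0], [0, 0, 0], -1],
    [[1.7, -0.1, 0], [0, 0, 0], -1],
    [[2.05, -0.1, 0], [0, 0, 0], -1],
    [[2.4, -0.1, 0], [0, 0, 0], -1],
    [[2.7, -0.1, 0], [0, 0, 0], -1],
    [[2.97, -0.1, 0], [0, 0, 0], -1],
    [[3.17, -0.1, 0], [0, 0, 0], -1],
    [[3.3, -0.1, 0], [0, 0, 0], -1],
    [[3.36, -0.1, 0], [0, 0, 0], -1],
    [[3.37, -0.1, 0], [0, 0, 0], -1]
  ]
}}

```text
t: 19.7
eef_pos: [0.5889, 0.0124, 0.3418]
tool_rot: [-0.0, 0.998, 0.059, -0.0]
contact_force: [-0.4, 0.6, -3.3]
gripper_width: 0.152
```

```bash
python3 ff.py 6
python3 - <<'E'
from h import *
o=st();o,c=snap('wrist','w11.png'); np.savez('w11.npz',p=o['eef_pos'],r=o['tool_rot'],**c)
o,c=snap('side','s11.png')
cv2.imwrite('pics/s11z.png',cv2.resize(c['color'][120:300,220:440][:,:,::-1],None,fx=3.3,fy=3.3,interpolation=cv2.INTER_CUBIC))
E
```

```text
t 19.95 [0.5888 0.0124 0.3418] F [-0.07  0.08 -3.96] T [-0.01  0.01  0.02] w 0.153
t 20.0 p [0.5888 0.0124 0.3418] yaw 0.1174 z [-0.  0. -1.] F [-0.6   0.19 -4.74] T [-0.02 -0.01 -0.  ] w 0.151
```

View pics/w11.png

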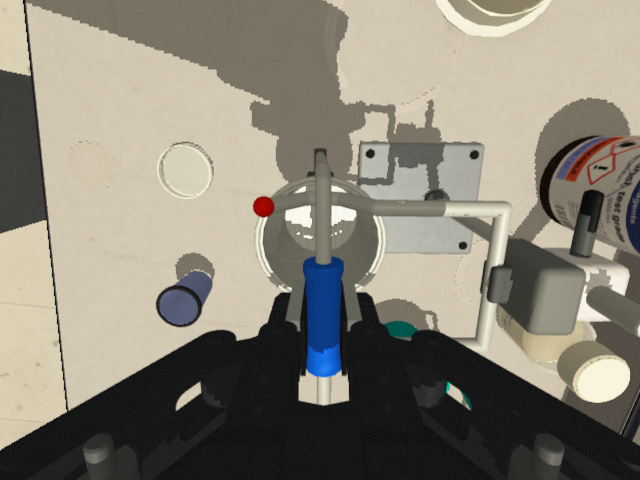

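View pics/s11z.png

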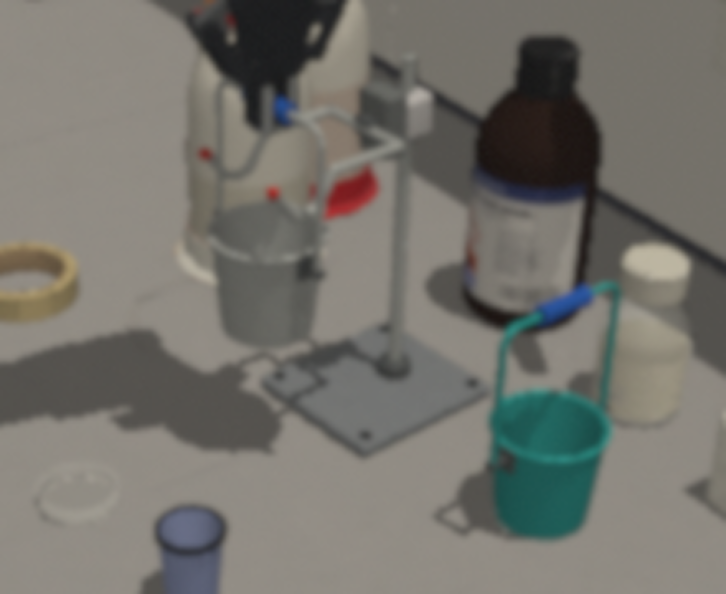

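Run:
```python
from h import *
w=dict(np.load('w11.npz'));o={'eef_pos':w['p'],'tool_rot':w['r']}
im=w['color'].astype(int);m=(im[:,:,0]>130)&(im[:,:,1]<60)&(im[:,:,2]<60)
m[:180]=0;m[240:]=0;m[:,:240]=0;m[:,290:]=0
r,c=np.nonzero(m);px=(r.mean(),c.mean());print(px,len(r))
Rt=quat(w['r'])
for z in (.236,.24,.244,.248,.252): print(z,np.round(Rt.inv().apply(atz(w,px,z,o)-w['p'])*1000,1), [np.round(Rt.inv().apply(atz(w,q,z,o)-w['p'])*1000,1) for q in [(204,497),(342,480)]])
```

```text
(np.float64(206.15081967213115), np.float64(262.7737704918033)) 305
0.236 [-30.6 -35.6 105.8] [array([ 88.8, -36.8, 105.8]), array([ 90.2,  43.5, 105.8])]
0.24 [-29.9 -36.4 101.8] [array([ 86.8, -37.5, 101.8]), array([ 88.2,  40.9, 101.8])]
0.244 [-29.2 -37.2  97.8] [array([ 84.8, -38.3,  97.8]), array([86.1, 38.3, 97.8])]
0.248 [-28.5 -38.   93.8] [array([ 82.8, -39.1,  93.8]), array([84.1, 35.7, 93.8])]
0.252 [-27.7 -38.8  89.8] [array([ 80.8, -39.8,  89.8]), array([82.1, 33.1, 89.8])]
```

Emit:
{"name": "apply_moves", "arguments": {
  "moves": [
    [[0, 0, 0.05], [0, 0, 0], -1],
    [[0, 0, 0.2], [0, 0, 0], -1],
    [[0, 0, 0.4], [0, 0, 0], -1],
    [[0, 0, 0.65], [0, 0, 0], -1],
    [[0, 0, 0.9], [0, 0, 0], -1],
    [[0, 0, 1.15], [0, 0, 0], -1],
    [[0, 0, 1.35], [0, 0, 0], -1],
    [[0, 0, 1.48], [0, 0, 0], -1],
    [[0, 0, 1.5], [0, 0, 0], -1],
    [[0, 0, 1.5], [0, 0, 0], -1]
  ]
}}

```text
t: 21.35
eef_pos: [0.589, 0.0124, 0.3044]
tool_rot: [-0.0, 0.998, 0.059, 0.0]
contact_force: [-0.2, 0.2, -4.4]
gripper_width: 0.15
```

```bash
python3 ff.py 10
```

```text
t 21.8 [0.589  0.0124 0.3043] F [ 0.06  0.   -3.58] T [-0.03 -0.02  0.  ] w 0.153
```

Emit:
{"name": "apply_moves", "arguments": {
  "moves": [
    [[0, 0, 0.06], [0, 0, 0], -1],
    [[0, 0, 0.12], [0, 0, 0], -1],
    [[0, 0, 0.18], [0, 0, 0], -1],
    [[0, 0, 0.24], [0, 0, 0], -1],
    [[0, 0, 0.3], [0, 0, 0], -1],
    [[0, 0, 0.36], [0, 0, 0], -1],
    [[0, 0, 0.4], [0, 0, 0], -1],
    [[0, 0, 0.4], [0, 0, 0], -1]
  ]
}}

```text
t: 22.85
eef_pos: [0.5889, 0.0124, 0.2942]
tool_rot: [-0.0, 0.998, 0.059, -0.0]
contact_force: [0.9, -0.2, -4.7]
gripper_width: 0.151
```

```bash
python3 ff.py 8
```

```text
t 23.2 [0.589  0.0124 0.2943] F [ 0.05 -0.19 -3.92] T [-0.01  0.    0.  ] w 0.147
```

Bar ≈0.240, no contact yet. Continue in small steps.

Emit:
{"name": "apply_moves", "arguments": {
  "moves": [
    [[0, 0, 0.05], [0, 0, 0], -1],
    [[0, 0, 0.1], [0, 0, 0], -1],
    [[0, 0, 0.15], [0, 0, 0], -1],
    [[0, 0, 0.2], [0, 0, 0], -1],
    [[0, 0, 0.24], [0, 0, 0], -1],
    [[0, 0, 0.24], [0, 0, 0], -1]
  ]
}}

```text
t: 24.0
eef_pos: [0.5889, 0.0124, 0.2882]
tool_rot: [0.0, 0.998, 0.059, -0.0]
contact_force: [-0.2, -0.2, -3.6]
gripper_width: 0.15
```

```bash
python3 ff.py 8
```

```text
t 24.35 [0.589  0.0125 0.2883] F [ 0.12 -0.13 -3.74] T [-0.01 -0.01 -0.  ] w 0.152
```

Emit:
{"name": "apply_moves", "arguments": {
  "moves": [
    [[0, 0, 0.03], [0, 0, 0], -1],
    [[0, 0, 0.06], [0, 0, 0], -1],
    [[0, 0, 0.09], [0, 0, 0], -1],
    [[0, 0, 0.12], [0, 0, 0], -1],
    [[0, 0, 0.12], [0, 0, 0], -1]
  ]
}}

```text
t: 25.02
eef_pos: [0.5889, 0.0124, 0.2852]
tool_rot: [-0.0, 0.998, 0.059, -0.0]
contact_force: [0.1, -0.2, -4.2]
gripper_width: 0.15
```

```bash
python3 ff.py 8
```

```text
t 25.38 [0.589  0.0124 0.2853] F [ 0.13  0.11 -3.86] T [-0.02 -0.01  0.  ] w 0.155
```

Bar ≈0.231. On in 3 mm steps.

Emit:
{"name": "apply_moves", "arguments": {
  "moves": [
    [[0, 0, 0.03], [0, 0, 0], -1],
    [[0, 0, 0.06], [0, 0, 0], -1],
    [[0, 0, 0.09], [0, 0, 0], -1],
    [[0, 0, 0.12], [0, 0, 0], -1],
    [[0, 0, 0.12], [0, 0, 0], -1]
  ]
}}

```text
t: 26.05
eef_pos: [0.5889, 0.0125, 0.2822]
tool_rot: [0.0, 0.998, 0.059, -0.0]
contact_force: [-1.3, -0.6, -3.4]
gripper_width: 0.148
```

```bash
python3 ff.py 8
```

```text
t 26.4 [0.5889 0.0125 0.2823] F [-0.05 -0.11 -3.56] T [-0.03  0.    0.01] w 0.152
```

Emit:
{"name": "apply_moves", "arguments": {
  "moves": [
    [[0, 0, 0.03], [0, 0, 0], -1],
    [[0, 0, 0.06], [0, 0, 0], -1],
    [[0, 0, 0.09], [0, 0, 0], -1],
    [[0, 0, 0.12], [0, 0, 0], -1],
    [[0, 0, 0.12], [0, 0, 0], -1]
  ]
}}

```text
t: 27.08
eef_pos: [0.5889, 0.0125, 0.2792]
tool_rot: [-0.0, 0.998, 0.059, -0.0]
contact_force: [-0.3, 0.2, -3.5]
gripper_width: 0.153
```

```bash
python3 ff.py 8
```

```text
t 27.43 [0.589  0.0125 0.2793] F [-0.09 -0.02 -3.59] T [-0.01  0.01 -0.  ] w 0.15
```

Bar ≈0.225, still the full weight (~3.7 N).

Emit:
{"name": "apply_moves", "arguments": {
  "moves": [
    [[0, 0, 0.03], [0, 0, 0], -1],
    [[0, 0, 0.06], [0, 0, 0], -1],
    [[0, 0, 0.08], [0, 0, 0], -1],
    [[0, 0, 0.08], [0, 0, 0], -1]
  ]
}}

```text
t: 27.98
eef_pos: [0.589, 0.0124, 0.2774]
tool_rot: [-0.0, 0.998, 0.059, 0.0]
contact_force: [-0.5, 0.3, -2.4]
gripper_width: 0.148
```

```bash
python3 ff.py 8
```

```text
t 28.32 [0.589  0.0124 0.2773] F [ 0.1  -0.07 -2.47] T [-0.03 -0.03 -0.01] w 0.151
```

Emit:
{"name": "apply_moves", "arguments": {
  "moves": [
    [[0, 0, 0.03], [0, 0, 0], -1],
    [[0, 0, 0.06], [0, 0, 0], -1],
    [[0, 0, 0.08], [0, 0, 0], -1],
    [[0, 0, 0.08], [0, 0, 0], -1]
  ]
}}

```text
t: 28.88
eef_pos: [0.589, 0.0124, 0.2753]
tool_rot: [-0.0, 0.998, 0.059, 0.0]
contact_force: [-0.3, -0.3, -0.1]
gripper_width: 0.152
```

```bash
python3 ff.py 8
```

```text
t 29.23 [0.589  0.0124 0.2753] F [ 0.13  0.02 -0.54] T [-0.01 -0.    0.01] w 0.152
```

Emit:
{"name": "apply_moves", "arguments": {
  "moves": [
    [[0, 0, 0.02], [0, 0, 0], -1],
    [[0, 0, 0.02], [0, 0, 0], -1]
  ]
}}

```text
t: 29.52
eef_pos: [0.589, 0.0125, 0.2748]
tool_rot: [-0.0, 0.998, 0.059, 0.0]
contact_force: [0.0, 0.3, 0.1]
gripper_width: 0.153
```

```bash
python3 ff.py 8
python3 - <<'E'
from h import *
o=st();o,c=snap('wrist','w12.png')
o,c=snap('side','s12.png')
cv2.imwrite('pics/s12z.png',cv2.resize(c['color'][120:270,240:400][:,:,::-1],None,fx=4,fy=4,interpolation=cv2.INTER_CUBIC))
E
```

```text
t 29.88 [0.589  0.0124 0.2748] F [ 0.29  0.33 -0.01] T [-0.01 -0.08  0.  ] w 0.15
t 29.93 p [0.589  0.0125 0.2748] yaw 0.1174 z [ 0.  0. -1.] F [1.41 0.15 0.55] T [ 0.01 -0.05 -0.04] w 0.15
```

View pics/s12z.png

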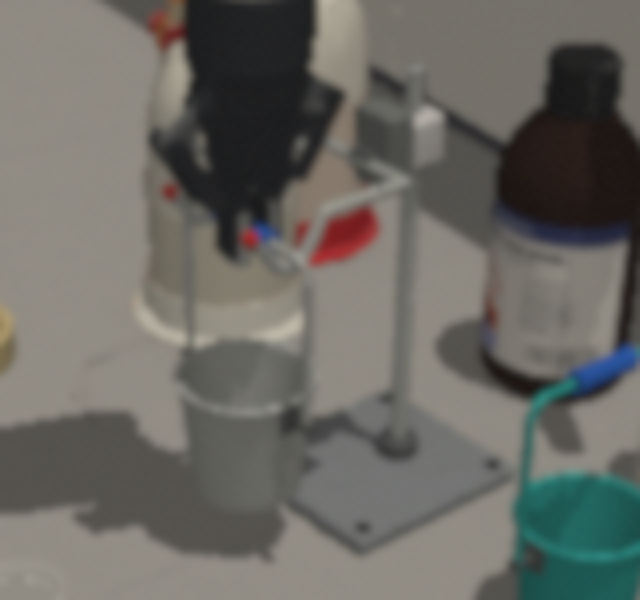

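View pics/w12.png

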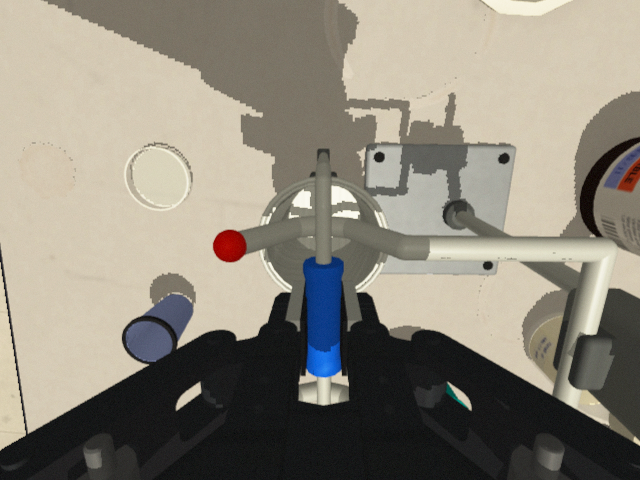

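Emit:
{"name": "apply_moves", "arguments": {
  "moves": [
    [[0, 0, 0], [0, 0, 0], -0.6],
    [[0, 0, 0], [0, 0, 0], -0.5],
    [[0, 0, 0], [0, 0, 0], -0.3],
    [[0, 0, 0], [0, 0, 0], -0.1],
    [[0, 0, 0], [0, 0, 0], 0],
    [[0, 0, 0], [0, 0, 0], 0],
    [[0, 0, 0], [0, 0, 0], 0]
  ]
}}

```text
t: 30.9
eef_pos: [0.589, 0.0125, 0.2748]
tool_rot: [-0.0, 0.998, 0.059, 0.0]
contact_force: [-0.1, 0.3, -0.2]
gripper_width: 0.5
```

```bash
python3 ff.py 4
python3 - <<'E'
from h import *
o,c=snap('wrist','w13.png')
E
```

```text
t 31.05 [0.589  0.0124 0.2748] F [0.17 0.16 0.19] T [-0.04  0.   -0.01] w 0.497
```

View pics/w13.png

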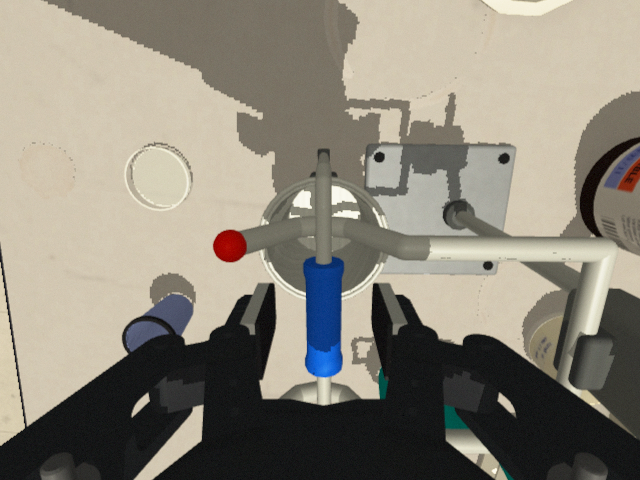

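Released with nothing moved: the sleeve sits between the open pads. Retreat straight up.

Emit:
{"name": "apply_moves", "arguments": {
  "moves": [
    [[0, 0, -0.2], [0, 0, 0], 0],
    [[0, 0, -0.6], [0, 0, 0], 0],
    [[0, 0, -1.2], [0, 0, 0], 0],
    [[0, 0, -2.0], [0, 0, 0], 0],
    [[0, 0, -2.8], [0, 0, 0], 0],
    [[0, 0, -3.6], [0, 0, 0], 0],
    [[0, 0, -4.4], [0, 0, 0], 0],
    [[0, 0, -5.2], [0, 0, 0], 0],
    [[0, 0, -5.8], [0, 0, 0], 0],
    [[0, 0, -6.0], [0, 0, 0], 0],
    [[0, 0, -6.0], [0, 0, 0], 0]
  ]
}}

```text
t: 32.52
eef_pos: [0.5889, 0.0124, 0.4248]
tool_rot: [-0.0, 0.998, 0.059, 0.0]
contact_force: [-0.3, 0.9, -0.3]
gripper_width: 0.496
```

Emit:
{"name": "apply_moves", "arguments": {
  "moves": [
    [[0, 0, 0], [0, 0, 0], 0],
    [[0, 0, 0], [0, 0, 0], 0],
    [[0, 0, 0], [0, 0, 0], 0],
    [[0, 0, 0], [0, 0, 0], 0],
    [[0, 0, 0], [0, 0, 0], 0],
    [[0, 0, 0], [0, 0, 0], 0],
    [[0, 0, 0], [0, 0, 0], 0],
    [[0, 0, 0], [0, 0, 0], 0],
    [[0, 0, 0], [0, 0, 0], 0],
    [[0, 0, 0], [0, 0, 0], 0],
    [[0, 0, 0], [0, 0, 0], 0],
    [[0, 0, 0], [0, 0, 0], 0],
    [[0, 0, 0], [0, 0, 0], 0],
    [[0, 0, 0], [0, 0, 0], 0],
    [[0, 0, 0], [0, 0, 0], 0],
    [[0, 0, 0], [0, 0, 0], 0]
  ]
}}

```text
t: 34.52
eef_pos: [0.5889, 0.0124, 0.4248]
tool_rot: [-0.0, 0.998, 0.059, -0.0]
contact_force: [-0.1, -0.0, 0.7]
gripper_width: 0.501
```

Run:
```python
from h import *
st()
ims=[]
for i in range(8):
    o,c=snap('side','s14.png'); ims.append(c['color'].astype(int)); 
ims=np.array(ims)
print([float(np.abs(cv2.GaussianBlur((ims[i]-ims[0])[150:260,270:330].astype(np.float32),(5,5),2)).max()) for i in range(8)])
cv2.imwrite('pics/s14z.png',cv2.resize(c['color'][120:270,240:400][:,:,::-1],None,fx=4,fy=4,interpolation=cv2.INTER_CUBIC))
snap('wrist','w14.png');st()
```

```text
t 34.52 p [0.5889 0.0124 0.4248] yaw 0.1173 z [-0.  0. -1.] F [-0.09 -0.04  0.67] T [ 0.01  0.04 -0.02] w 0.501
[0.0, 0.5918183922767639, 0.4658266007900238, 0.46840426325798035, 0.5441009402275085, 0.4991834759712219, 0.6117430329322815, 0.5282384753227234]
t 34.98 p [0.589  0.0124 0.4248] yaw 0.1174 z [ 0.  0. -1.] F [-0.87 -0.02 -0.18] T [ 0.05  0.02 -0.03] w 0.5
```

View pics/s14z.png

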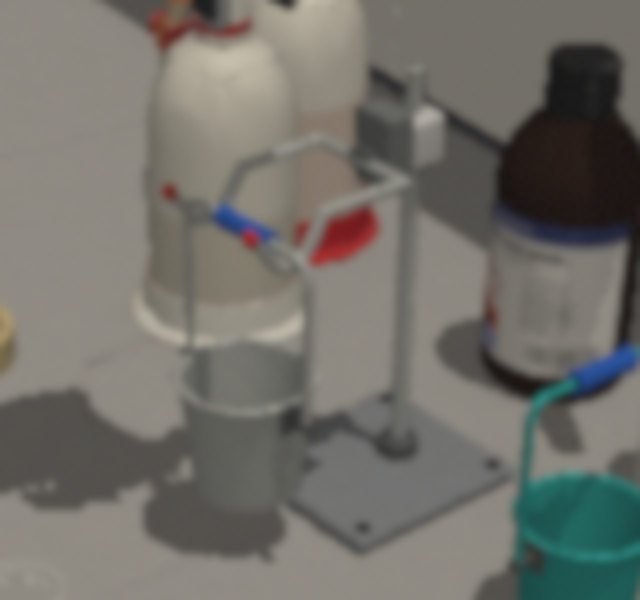

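View pics/s14.png

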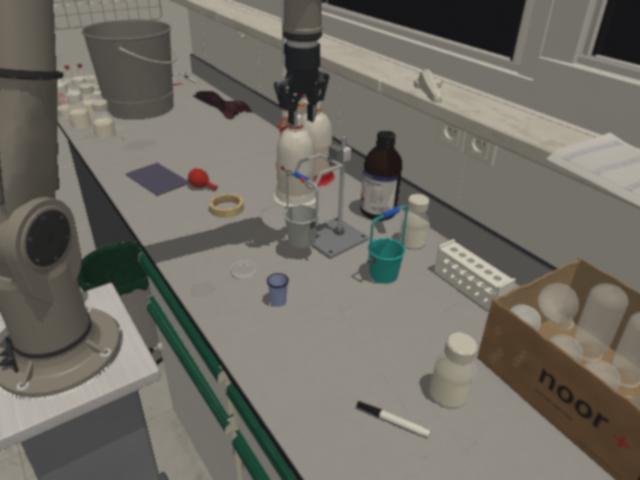

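View pics/w14.png

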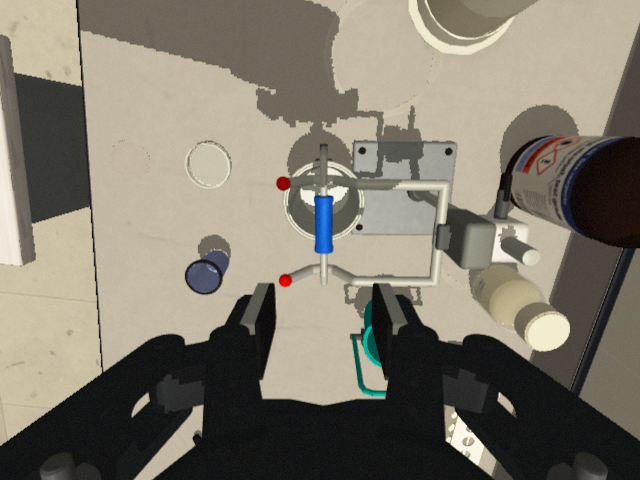

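The pail hangs in both dips. It is upright and still: eight frames taken over 0.4 s differ only by noise. The bystanders are where they were.

```bash
python3 -c "
from station import *
print(hand_in())"
```

```text
the job is handed in; nothing more can be done
None
```

The pail now hangs from both prongs of the weighing hook, upright and still, with the gripper open and about 100 mm above it. I handed the job in at about 35 s.

- **Handle swing:** I gripped the blue sleeve and swung the handle up along its arc with the pail standing. Partway up, the arm pressed toward the ears with about 6 N. I moved it out about 1 mm and the pressing stopped. Near the top the pull then rose to about 3.5 N, roughly the pail's weight. The pail shifted about 5 mm and may have been lifted by a fraction of a millimetre. I set it back down and the force read about 0 with the handle upright before I lifted.
- **Hooking:** I carried the pail over the prong tips and lowered it in 2–3 mm steps near the end. The hook took the weight over about 4 mm with no sideways force. The wrist force went from about 3.7 N to 0 before I let go, so the hook carried little more than the pail's own weight.
- **Last checks:** The side and wrist pictures show the crossbar in both dips. Eight frames over 0.4 s differ only by noise. The sample cup, petri dish, tape roll and turquoise pail look unmoved. The capped jar also looks unmoved, and I didn't work near it.

No check failed outright. The side and wrist cameras disagreed by a few millimetres on the stand's position, so I went with the wrist camera.

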